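# Press the caps home on the paint containers

## Task

Close up the three paint containers whose grey caps are standing proud: with a fingertip, press each cap lightly on the rubber button in its middle until it is fully home, first the glass jar, then the tall tub, then the low tub. Only press: do not grasp, lift, shove or tip the containers, and leave the things around them where they are.

Things in the scene. Friction and masses are not known exactly. Their poses are not given: they have to be found in the camera images.
- glass_jar: clear glass screw jar with a little white paint in it, the tallest and narrowest of the three; 70 mm across, 101 mm high without its grey cap, about 0.4 kg with some spread; it stands loose. Origin: centre of its underside, z up
- glass_jar_cap_spot (a point): centre of the top of the springy dark rubber button (30 mm across, standing 6 mm above the cap) in the middle of that container's flat round grey push-on cap (75 mm across); the place to press. The button gives 2.5 N per mm, up to 4 mm, and springs back, so a force growing past 5 N means that the cap is home. Lies on the container's axis, 118.5 mm above its underside with the cap fully raised, 110.5 mm when home
- glass_jar_cap (a joint): travel of that cap down onto its container, in m: 0 to 0.0015 at the start (standing proud), 0.008 fully home against a hard stop. It slides straight down against about 2.5 N of friction and stays where it is left
- tall_tub: white plastic tub, paint-stained, wide and tall; 90 mm across, 88 mm high without its grey cap, about 0.4 kg with some spread; it stands loose. Origin: centre of its underside, z up
- tall_tub_cap_spot (a point): centre of the top of the springy dark rubber button (30 mm across, standing 6 mm above the cap) in the middle of that container's flat round grey push-on cap (95 mm across); the place to press. The button gives 2.5 N per mm, up to 4 mm, and springs back, so a force growing past 5 N means that the cap is home. Lies on the container's axis, 105.5 mm above its underside with the cap fully raised, 97.5 mm when home
- tall_tub_cap (a joint): travel of that cap down onto its container, in m: 0 to 0.0015 at the start (standing proud), 0.008 fully home against a hard stop. It slides straight down against about 2.5 N of friction and stays where it is left
- low_tub: white plastic tub, paint-stained, clearly lower than the other tub; 84 mm across, 70 mm high without its grey cap, about 0.4 kg with some spread; it stands loose. Origin: centre of its underside, z up
- low_tub_cap_spot (a point): centre of the top of the springy dark rubber button (30 mm across, standing 6 mm above the cap) in the middle of that container's flat round grey push-on cap (89 mm across); the place to press. The button gives 2.5 N per mm, up to 4 mm, and springs back, so a force growing past 5 N means that the cap is home. Lies on the container's axis, 87.5 mm above its underside with the cap fully raised, 79.5 mm when home
- low_tub_cap (a joint): travel of that cap down onto its container, in m: 0 to 0.0015 at the start (standing proud), 0.008 fully home against a hard stop. It slides straight down against about 2.5 N of friction and stays where it is left
- eraser: bystander, loose: small block eraser, 45 x 21 x 13 mm, lying among the containers; origin: centre of its underside
- dropper: bystander, loose: white bottle with a pointed dropper tip, 40 mm across, 111 mm high; origin: centre of its underside
- tape: bystander, loose: roll of masking tape lying flat, 104 mm across, 25 mm high; origin: centre of its underside
- block: bystander, loose: flat wooden block, 110 x 62 x 19 mm; origin: centre of its underside
- pipe: bystander, loose: short piece of plastic pipe lying down, 85 mm long, 27 mm across; origin: centre of its underside
- paint_tube: bystander, loose: squeezed metal paint tube lying down, 106 x 32 x 25 mm; origin: centre of its underside

How it is judged (in metres and radians):
On the way, in this order (a step that is already met when the one before it is completed fails the run):
1. the cap of the glass jar is pressed home (value of joint glass_jar_cap above 0.006 m), for 0.1 s.
2. the cap of the tall tub is pressed home (value of joint tall_tub_cap above 0.006 m), for 0.1 s.
3. the cap of the low tub is pressed home (value of joint low_tub_cap above 0.006 m), for 0.1 s.
At the end, for the whole second after the job is handed in: all three caps are home to within 2 mm, and the containers stand upright (0.05 rad) and at rest on the table within 20 mm of where they stood (value of joint each of glass_jar_cap, tall_tub_cap, low_tub_cap above 0.006 m and angle between each of glass_jar, tall_tub, low_tub's own z axis and vertical below 0.05 rad and height (world z) of each of glass_jar, tall_tub, low_tub below 0.005 m and distance of each of glass_jar, tall_tub, low_tub from where it was at the start of the episode below 0.02 m and linear speed of each of glass_jar, tall_tub, low_tub below 0.02 m/s); the robot touches nothing.
It fails at once if a container is pressed hard (over 22 N) (contact force between any of the fingers, the arm and glass_jar above 22 N or contact force between any of the fingers, the arm and tall_tub above 22 N or contact force between any of the fingers, the arm and low_tub above 22 N).
It fails at once if a container is lifted (10 mm) (height (world z) of any of glass_jar, tall_tub, low_tub above 0.01 m).
It fails at once if a container is shoved or carried more than 20 mm (distance of any of glass_jar, tall_tub, low_tub from where it was at the start of the episode above 0.02 m).
It fails at once if a container is tipped (0.25 rad) (angle between any of glass_jar, tall_tub, low_tub's own z axis and vertical above 0.25 rad).
It fails at once if a thing standing by is displaced more than 20 mm (distance of any of eraser, dropper, tape, block, pipe, paint_tube from where it was at the start of the episode above 0.02 m).
It also fails if it takes over 45 s, if anything falls off the work surface, if the arm or the gripper's body presses on something with over 40 N, if the wrist force passes 120 N, or if a joint passes its speed limit or range.

## Robot

A 6-joint arm with a two-finger parallel gripper is mounted at the origin on a cart in front of the work surface, level with it; the furniture and walls round the work are solid. World frame = base frame: x ahead of the robot, y to its left, z up, the work surface at z = 0. Lengths are in m, angles in degrees, forces in N, time in s.
With the tool pointing down it reaches from about 0.375 to 0.9 m from the base axis. Payload 3.1 kg.
Tool frame: the origin (TCP) lies at the very end of the fingers, on their centre line; the grasp point (between the pads) lies 19 mm behind it (grasp_offset is the distance from the TCP to the grasp point, in m); z points along the fingers, y is the direction in which the jaws open and shut (so a half turn about z gives the same grasp; the last joint's range is limited). The gripper opens to 87 mm and grips with 3 to 60 N. Pads are 19 mm wide; open, the fingers measure 117 mm over their backs; the gripper's body (75 mm by 190 mm) begins 51 mm behind the grasp point.
Start: joints at [-84.769, 30.224, 82.088, -0, 67.689, -10.227], TCP at [0.167, -0.602, 0.223] pointing down, gripper open.
Joint ranges: [-176.69, 176.69], [-43.24, 126.21], [12.49, 139.97], [-82, 262], [0, 151.66], [-163.58, 163.58]. Speed limits (degrees/s): [159.86, 159.86, 180, 180, 180, 180].

## Interface

Orientations are given as a 3x3 rotation matrix whose columns are the frame's x, y, z axes.
In Python, from rig import * gives the robot as it stands. The module is installed in compiled form; this text tells all that it offers.
- The arm moves only by the tool play_rows, never from a script. Its argument "plan" is a list that holds one entry, the list of rows, each a list of 7 numbers: the shift along the world's x, y, z each as a share of 5 cm, from -1 to 1, then the turn, a rotation vector about the world's x, y, z each as a share of pi rad, from -1 to 1, then the gripper's target within -1 to 1 (fully open at 1, half-way at 0, shut at -1). A call has 1 to 12 rows; each row shifts and turns the commanded pose from where the row before left it; what a row does not reach is not made up. A row lasts 1/10 s, in which the tool goes at most 50 mm and 8.59 degrees, less where a joint would pass 70% of its speed; a pose out of reach is approached as far as the arm can. A call with a number of a shift or a turn outside -1 to 1 is refused whole. A call with a gripper value outside its range is refused whole. The fingers move at their own pace and stop on an object; the grip force is fixed at half the most. Time passes only in rows, so rows that do not move let the fingers close. It gives the time, the measured TCP pose, the force and the opening at its end, in the units of the state.
- read_state(): the state, without advancing time (a new reading comes with each control period).
- capture(name): name is "side" or "top"; returns the picture (400x640x3 uint8, red, green, blue); there is no depth.
- camera_params(name): a dict with "intrinsics" (3x3 intrinsics, pixels), "R" (3x3) and "t" (3): a world point X has camera coordinates R X + t. Camera axes: x right, y down, z forward; pixel columns grow to the right and rows downward; lengths in m; the calibration is good to about 2 mm. A picture is of the moment at which its call begins. camera_params takes no time and is no camera call.
- hand_in(): hands the job in, once; it reports no verdict.
The state is a dict: "time_s": time; "joint_positions": joint angles; "qvel": joint speeds; "tau": joint torques, N m; "position": TCP position; "tcp_rot": TCP orientation; "force": force on the tool from outside, world axes, zero at the start; "moment": the same for the moment, N m; "opening": opening from 0.0 (shut) to 1.0 (fully open).
Only numpy, scipy, OpenCV 4.12 (cv2) and the standard library are available. Lean on these libraries where they do the work, as an engineer would, in place of code of your own. Each camera call takes 0.05 s, during which the arm holds its last target. There are 200 camera calls.

## Working session

There is one attempt and no reset: what is moved stays moved. The work goes in short steps, Python scripts to look and compute and a tool call to move; the robot and the scene stay as the last step left them, time stands still between calls to the robot, and variables do not carry over. Pictures are saved under pics/ and viewed, about 8 in all and at most 12, crops included, and the job is handed in when it is done.

Besides the shell and the picture viewer there is one more tool, called after "Call:" as name([rows], argument=value, ...), one row to a line, values as JSON. play_rows: Moves the arm, as the interface text tells. Its arguments: {"type":"object","properties":{"plan":{"type":"array"}},"required":["plan"]}

```bash
mkdir -p pics; python3 - <<'E'
from rig import *
import cv2
for n in ("top","side"):
    cv2.imwrite(f"pics/{n}0.png",cv2.resize(capture(n)[:,:,::-1],(800,500),interpolation=cv2.INTER_CUBIC))
    p=camera_params(n);print(n,p["intrinsics"],p["R"],p["t"])
s=read_state();print(s["time_s"],s["position"],s["tcp_rot"],s["force"],s["opening"])
E
```

```text
top [[468.1677039    0.         316.96062228]
 [  0.         468.1677039  201.80736619]
 [  0.           0.           1.        ]] [[ 0.10254775 -0.99472748 -0.0010961 ]
 [-0.96732496 -0.09946581 -0.23321444]
 [ 0.23187578  0.0249759  -0.97242471]] [-0.39051052  0.5031841   0.83042843]
side [[434.21220281   0.         329.90703988]
 [  0.         434.21220281 195.8129469 ]
 [  0.           0.           1.        ]] [[ 0.99950113 -0.03100488  0.00601536]
 [-0.00976382 -0.48446907 -0.8747539 ]
 [ 0.0300359   0.87425878 -0.48453011]] [-0.542774   -0.0792158   1.17370124]
0.1 [ 0.16656813 -0.6017441   0.22169254] [[ 9.63821179e-01  2.66549633e-01 -1.68677110e-04]
 [ 2.66549476e-01 -9.63819427e-01  1.86800067e-03]
 [ 3.35340619e-04 -1.84537941e-03 -9.99998241e-01]] [ 0.44661729 -0.15547662 -0.23390265] 0.9998852316021484
```

View pics/top0.png

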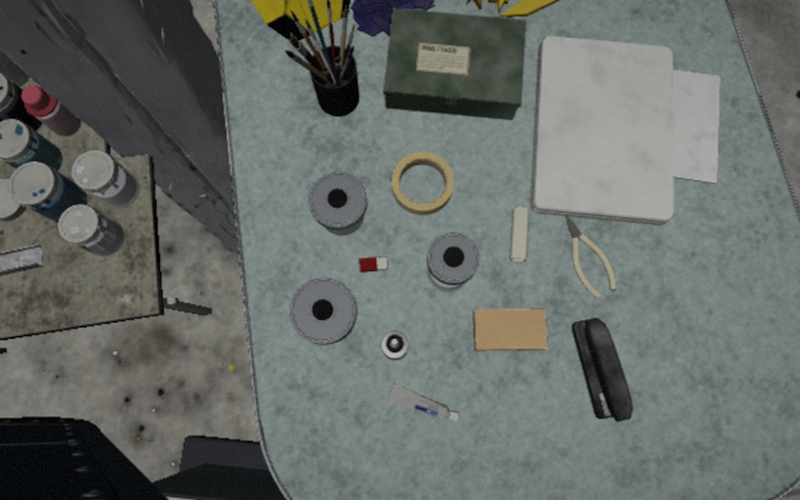

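View pics/side0.png

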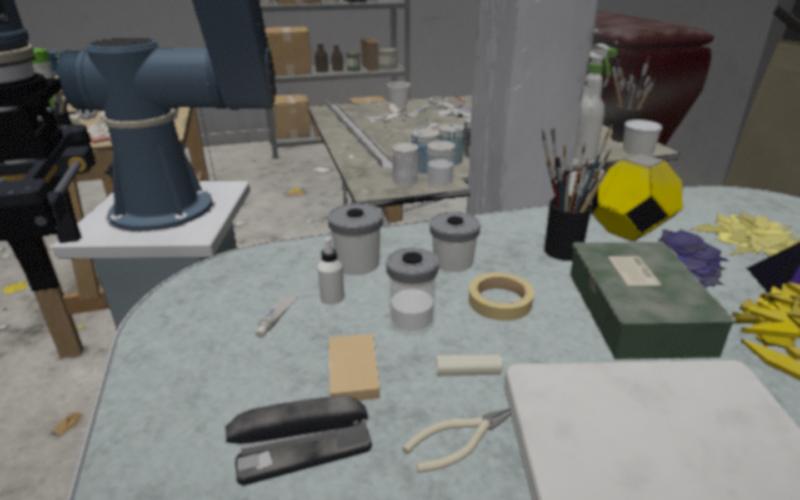

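Top view (800x500): the jar button is at (454,257), the tall tub at (322,310), the low tub at (338,198) and the dropper at (394,344). In the side view the caps are at about (412,258), (357,213) and (455,219). Next I refine the button centres by dark blobs, triangulate, and check on crops.

```bash
python3 - <<'E'
from rig import *
import cv2,numpy as np
g={"top":{"jar":(454,257),"tall":(322,310),"low":(338,198)},"side":{"jar":(412,258),"tall":(357,211),"low":(455,218)}}
im={n:capture(n) for n in g}
P={n:(lambda p:p["intrinsics"]@np.c_[p["R"],p["t"]])(camera_params(n)) for n in g}
px={};tiles=[]
for n in g:
    row=[]
    for k,(u,v) in g[n].items():
        u,v=int(u*.8),int(v*.8);r=14 if n=="top" else 11
        G=im[n].sum(2)[v-r:v+r+1,u-r:u+r+1]/3.
        w=np.clip(G.min()+35-G,0,None) if 1 else 0
        m=(w>0).astype(np.uint8); c,l,st,ce=cv2.connectedComponentsWithStats(m)
        i=1+st[1:,4].argmax(); ys,xs=np.nonzero(l==i)
        px[n,k]=np.array([u-r+xs.mean(),v-r+ys.mean()])
        print(n,k,px[n,k],st[i],G.min())
        t=cv2.resize(im[n][v-20:v+21,u-20:u+21,::-1],(246,246),interpolation=cv2.INTER_CUBIC)
        q=(px[n,k]-[u-20,v-20]+.5)*6
        cv2.drawMarker(t,tuple(q.astype(int)),(0,0,255),0,12,1);row.append(t)
    tiles.append(np.hstack(row))
cv2.imwrite("pics/crop.png",np.vstack(tiles))
for k in g["top"]:
    X=cv2.triangulatePoints(P["top"],P["side"],px["top",k],px["side",k]).ravel();X=X[:3]/X[3]
    e=[(lambda y:y[:2]/y[2])(P[n]@np.r_[X,1])-px[n,k] for n in g]
    print(k,X.round(4),np.round(e,2),"reach",np.hypot(*X[:2]))
# top-ray with known z
    p=camera_params("top");d=p["R"].T@np.linalg.solve(p["intrinsics"],np.r_[px["top",k],1]);C=-p["R"].T@p["t"]
    z={"jar":.118,"tall":.105,"low":.087}[k];print("  top ray",(C+d*(z-C[2])/d[2]).round(4))
E
```

```text
top jar [362.49751244 205.1641791 ] [  6   7  16  16 201] 12.0
top tall [257.52173913 247.53140097] [  7   6  16  16 207] 7.666666666666667
top low [269.54913295 158.31791908] [  7   7  15  15 173] 8.666666666666666
side jar [329.36363636 206.08181818] [  4   7  15   9 110] 29.666666666666668
side tall [283.68253968 170.19047619] [ 4 10 12  7 63] 31.333333333333332
side low [363.8        176.33333333] [ 5 11 12  6 60] 29.333333333333332
jar [ 0.5289 -0.4194  0.1152] [[ 0.    0.26]
 [ 0.29 -0.08]] reach 0.6749980645024587
  top ray [ 0.5287 -0.4192  0.118 ]
tall [ 0.4367 -0.2421  0.1012] [[ 0.01  0.22]
 [ 0.21 -0.05]] reach 0.49935752298020775
  top ray [ 0.4367 -0.2426  0.105 ]
low [ 0.6091 -0.2399  0.0839] [[-0.01  0.21]
 [ 0.21 -0.07]] reach 0.6546104730423984
  top ray [ 0.6085 -0.2403  0.087 ]
```

View pics/crop.png

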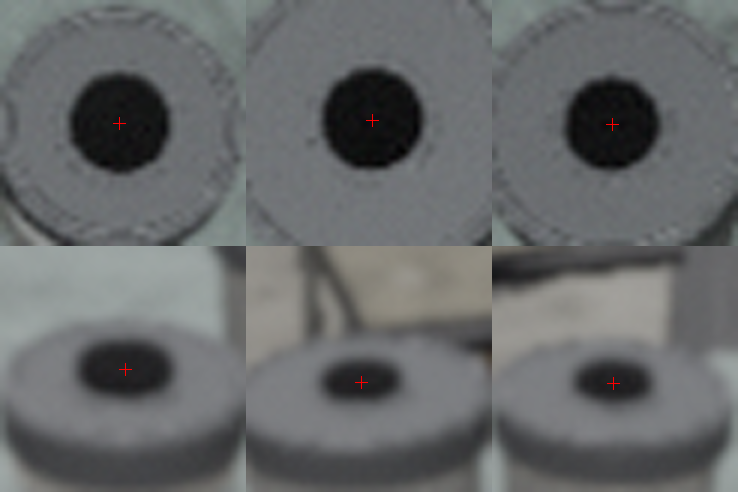

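Triangulated heights are 115, 101 and 84 mm. Expected about 118, 105 and 87; the side blob includes the button's wall, so it reads slightly low. Which container is which agrees with the sizes. Closing the fingers and travelling above the jar.

Call:
play_rows([
  [[0.604,0.304,0,0,0,0,-1],[0.604,0.304,0,0,0,0,-1],[0.604,0.304,0,0,0,0,-1],[0.604,0.304,0,0,0,0,-1],[0.604,0.304,0,0,0,0,-1],[0.604,0.304,0,0,0,0,-1],[0.604,0.304,0,0,0,0,-1],[0.604,0.304,0,0,0,0,-1],[0.604,0.304,0,0,0,0,-1],[0.604,0.304,0,0,0,0,-1],[0.604,0.304,0,0,0,0,-1],[0.604,0.304,0,0,0,0,-1]],
])

```text
time_s: 1.4
position: [0.53, -0.419, 0.2223]
tcp_rot: [[0.964, 0.267, -0.0], [0.267, -0.964, 0.0], [-0.0, -0.001, -1.0]]
force: [0.3, -0.7, 0.6]
opening: 0.037
```

Call:
play_rows([
  [[-0.02,0,-0.3,0,0,0,-1],[0,0,-0.4,0,0,0,-1],[0,0,-0.4,0,0,0,-1],[0,0,-0.4,0,0,0,-1],[0,0,-0.3,0,0,0,-1],[0,0,-0.1,0,0,0,-1],[0,0,0,0,0,0,-1],[0,0,0,0,0,0,-1],[0,0,0,0,0,0,-1]],
])

```text
time_s: 2.3
position: [0.5286, -0.4206, 0.1288]
tcp_rot: [[0.964, 0.267, 0.002], [0.267, -0.964, -0.002], [0.001, 0.002, -1.0]]
force: [0.0, -0.7, 0.8]
opening: 0.001
```

```bash
python3 - <<'E'
from rig import *
import cv2,numpy as np
a=capture("top")[130:280,200:420,::-1];b=capture("side")[110:260,220:440,::-1]
cv2.imwrite("pics/a.png",np.vstack([cv2.resize(x,(430,293),interpolation=cv2.INTER_CUBIC) for x in(a,b)]))
s=read_state();print(s["position"],s["force"])
E
```

```text
[ 0.52842    -0.42046341  0.12866668] [-0.451137    0.14856077 -0.00579147]
```

View pics/a.png

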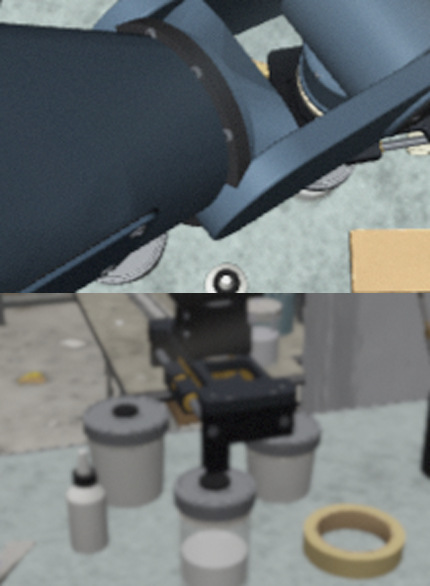

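The side crop shows the closed tip centred over the jar's button, about 10 mm above it. Pressing slowly.

Call:
play_rows([
  [[0,0.02,-0.04,0,0,0,-1],[0,0,-0.04,0,0,0,-1],[0,0,-0.04,0,0,0,-1],[0,0,-0.04,0,0,0,-1],[0,0,-0.04,0,0,0,-1],[0,0,-0.04,0,0,0,-1],[0,0,-0.04,0,0,0,-1],[0,0,0,0,0,0,-1],[0,0,0,0,0,0,-1]],
])

```text
time_s: 3.3
position: [0.528, -0.4189, 0.1135]
tcp_rot: [[0.964, 0.267, -0.0], [0.267, -0.964, 0.0], [-0.0, -0.0, -1.0]]
force: [0.1, 0.7, 1.0]
opening: 0.006
```

Call:
play_rows([
  [[0,0,-0.02,0,0,0,-1],[0,0,-0.02,0,0,0,-1],[0,0,-0.02,0,0,0,-1],[0,0,-0.02,0,0,0,-1],[0,0,0,0,0,0,-1],[0,0,0,0,0,0,-1]],
])

```text
time_s: 3.9
position: [0.528, -0.4189, 0.1097]
tcp_rot: [[0.964, 0.267, -0.0], [0.267, -0.964, 0.0], [-0.0, -0.0, -1.0]]
force: [-1.1, 0.8, 3.9]
opening: 0.005
```

Call:
play_rows([
  [[0,0,-0.02,0,0,0,-1],[0,0,0,0,0,0,-1],[0,0,0,0,0,0,-1]],
])

```text
time_s: 4.2
position: [0.528, -0.4189, 0.1089]
tcp_rot: [[0.964, 0.267, -0.0], [0.267, -0.964, -0.0], [-0.0, 0.0, -1.0]]
force: [-1.5, 0.9, 5.9]
opening: 0.005
```

Call:
play_rows([
  [[0,0,-0.02,0,0,0,-1],[0,0,0,0,0,0,-1],[0,0,0,0,0,0,-1]],
])

```text
time_s: 4.5
position: [0.528, -0.419, 0.1083]
tcp_rot: [[0.964, 0.267, 0.0], [0.267, -0.964, -0.0], [0.0, 0.0, -1.0]]
force: [-2.2, 1.9, 7.2]
opening: 0.012
```

Force grew from 3.9 to 5.9 to 7.2 N at 108 mm, so the jar cap is home. Lifting off and moving to the tall tub.

Call:
play_rows([
  [[0,0,0.1,0,0,0,-1],[0,0,0.5,0,0,0,-1],[0,0,0.8,0,0,0,-1],[0,0,0.4,0,0,0,-1],[-0.228,0.441,0,0,0,0,-1],[-0.228,0.441,0,0,0,0,-1],[-0.228,0.441,0,0,0,0,-1],[-0.228,0.441,0,0,0,0,-1],[-0.228,0.441,0,0,0,0,-1],[-0.228,0.441,0,0,0,0,-1],[-0.228,0.441,0,0,0,0,-1],[-0.228,0.441,0,0,0,0,-1]],
])

```text
time_s: 5.7
position: [0.4365, -0.242, 0.1973]
tcp_rot: [[0.964, 0.266, 0.001], [0.266, -0.964, -0.0], [0.0, 0.001, -1.0]]
force: [1.0, 0.0, 0.6]
opening: 0.006
```

Call:
play_rows([
  [[0,0,-0.3,0,0,0,-1],[0,0,-0.5,0,0,0,-1],[0,0,-0.5,0,0,0,-1],[0,0,-0.3,0,0,0,-1],[0,0,0,0,0,0,-1],[0,0,0,0,0,0,-1],[0,0,0,0,0,0,-1]],
])

```text
time_s: 6.4
position: [0.4375, -0.2432, 0.1183]
tcp_rot: [[0.964, 0.267, 0.002], [0.267, -0.964, -0.001], [0.001, 0.002, -1.0]]
force: [-0.7, -0.4, -0.2]
opening: 0.007
```

```bash
python3 - <<'E'
from rig import *
import cv2,numpy as np
b=capture("side")[110:290,200:440,::-1]
cv2.imwrite("pics/b.png",cv2.resize(b,(720,540),interpolation=cv2.INTER_CUBIC))
s=read_state();print(s["position"],s["force"])
E
```

```text
[ 0.43751584 -0.24315821  0.11846368] [ 0.29965716  1.01062111 -0.08071191]
```

View pics/b.png

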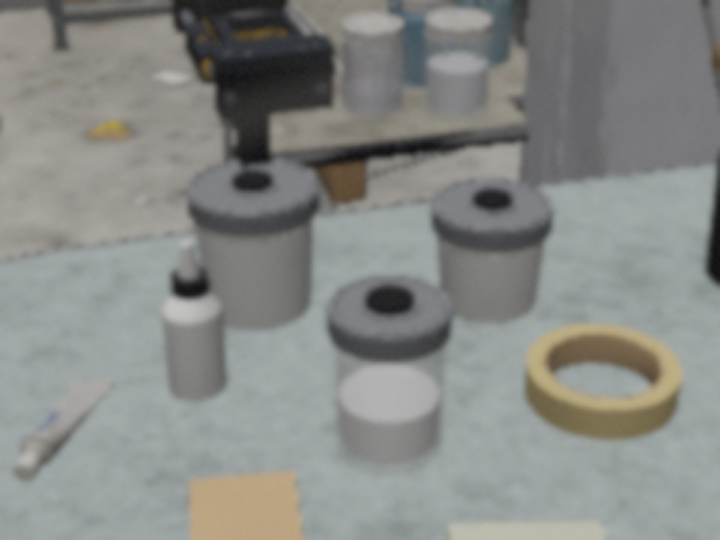

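The jar cap now sits low on an upright jar, and the tip (253,155) is over the tall tub's button (252,181). Pressing.

Call:
play_rows([
  [[0,0.02,-0.04,0,0,0,-1],[0,0,-0.04,0,0,0,-1],[0,0,-0.04,0,0,0,-1],[0,0,-0.04,0,0,0,-1],[0,0,-0.04,0,0,0,-1],[0,0,-0.04,0,0,0,-1],[0,0,-0.04,0,0,0,-1],[0,0,-0.04,0,0,0,-1],[0,0,-0.04,0,0,0,-1],[0,0,0,0,0,0,-1],[0,0,0,0,0,0,-1]],
])

```text
time_s: 7.55
position: [0.4368, -0.2416, 0.0995]
tcp_rot: [[0.964, 0.267, -0.0], [0.267, -0.964, 0.0], [-0.0, -0.0, -1.0]]
force: [-0.0, -0.0, 1.6]
opening: 0.002
```

Call:
play_rows([
  [[0,0,-0.02,0,0,0,-1],[0,0,-0.02,0,0,0,-1],[0,0,-0.02,0,0,0,-1],[0,0,0,0,0,0,-1],[0,0,0,0,0,0,-1]],
])

```text
time_s: 8.05
position: [0.4368, -0.2415, 0.0966]
tcp_rot: [[0.964, 0.267, -0.0], [0.267, -0.964, 0.0], [-0.0, -0.0, -1.0]]
force: [-0.1, 0.1, 3.6]
opening: 0.006
```

Call:
play_rows([
  [[0,0,-0.02,0,0,0,-1],[0,0,0,0,0,0,-1],[0,0,0,0,0,0,-1]],
])

```text
time_s: 8.35
position: [0.4368, -0.2416, 0.0958]
tcp_rot: [[0.964, 0.267, 0.0], [0.267, -0.964, -0.0], [0.0, 0.0, -1.0]]
force: [-0.8, 0.4, 4.6]
opening: 0.004
```

Call:
play_rows([
  [[0,0,-0.02,0,0,0,-1],[0,0,0,0,0,0,-1],[0,0,0,0,0,0,-1]],
])

```text
time_s: 8.65
position: [0.4368, -0.2416, 0.095]
tcp_rot: [[0.964, 0.267, 0.0], [0.267, -0.964, -0.0], [0.0, 0.0, -1.0]]
force: [-1.1, 0.9, 6.7]
opening: 0.005
```

The tall tub is home (3.6, 4.6, 6.7 N at 95 mm). Now the low tub.

Call:
play_rows([
  [[0,0,0.1,0,0,0,-1],[0,0,0.5,0,0,0,-1],[0,0,0.6,0,0,0,-1],[0,0,0.3,0,0,0,-1],[0.43,0.004,0,0,0,0,-1],[0.43,0.004,0,0,0,0,-1],[0.43,0.004,0,0,0,0,-1],[0.43,0.004,0,0,0,0,-1],[0.43,0.004,0,0,0,0,-1],[0.43,0.004,0,0,0,0,-1],[0.43,0.004,0,0,0,0,-1],[0.43,0.004,0,0,0,0,-1]],
])

```text
time_s: 9.85
position: [0.6095, -0.2397, 0.169]
tcp_rot: [[0.964, 0.267, -0.001], [0.267, -0.964, 0.0], [-0.0, -0.001, -1.0]]
force: [0.3, -0.4, -1.4]
opening: 0.001
```

Call:
play_rows([
  [[0,0,-0.3,0,0,0,-1],[0,0,-0.5,0,0,0,-1],[0,0,-0.5,0,0,0,-1],[0,0,-0.2,0,0,0,-1],[0,0,0,0,0,0,-1],[0,0,0,0,0,0,-1],[0,0,0,0,0,0,-1]],
])

```text
time_s: 10.55
position: [0.6095, -0.2406, 0.0958]
tcp_rot: [[0.964, 0.266, 0.002], [0.266, -0.964, -0.001], [0.002, 0.002, -1.0]]
force: [-0.4, -0.1, 0.1]
opening: 0.008
```

```bash
python3 - <<'E'
from rig import *
import cv2,numpy as np
b=capture("side")[110:290,200:440,::-1]
cv2.imwrite("pics/c.png",cv2.resize(b,(720,540),interpolation=cv2.INTER_CUBIC))
s=read_state();print(s["position"],s["force"])
E
```

```text
[ 0.60958805 -0.2405263   0.09597486] [-0.65057212  0.79989372  0.72400909]
```

View pics/c.png

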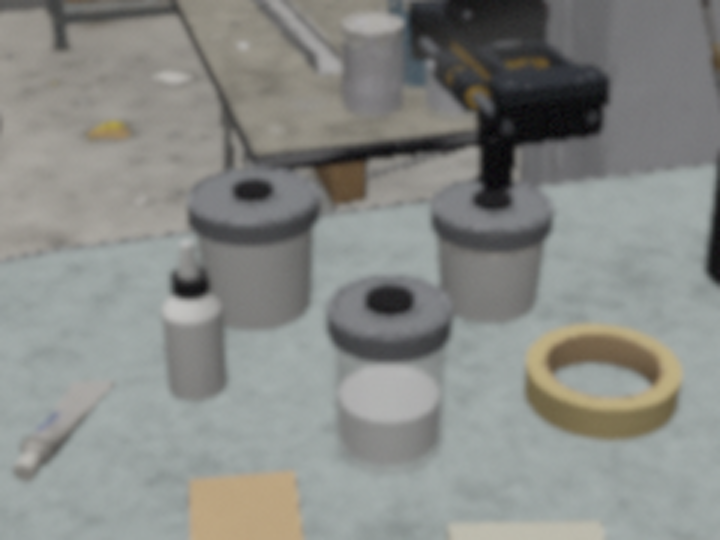

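The tall tub's cap is lower and its container upright. The tip (496,185) is just above the low tub's button (492,198). Pressing.

Call:
play_rows([
  [[-0.01,0,-0.04,0,0,0,-1],[0,0,-0.04,0,0,0,-1],[0,0,-0.04,0,0,0,-1],[0,0,-0.04,0,0,0,-1],[0,0,-0.04,0,0,0,-1],[0,0,-0.04,0,0,0,-1],[0,0,-0.04,0,0,0,-1],[0,0,0,0,0,0,-1],[0,0,0,0,0,0,-1]],
])

```text
time_s: 11.5
position: [0.6083, -0.2399, 0.0805]
tcp_rot: [[0.964, 0.267, -0.0], [0.267, -0.964, 0.0], [0.0, -0.0, -1.0]]
force: [0.1, -0.6, 1.8]
opening: 0.004
```

Call:
play_rows([
  [[0,0,-0.02,0,0,0,-1],[0,0,-0.02,0,0,0,-1],[0,0,0,0,0,0,-1],[0,0,0,0,0,0,-1]],
])

```text
time_s: 11.9
position: [0.6084, -0.24, 0.0787]
tcp_rot: [[0.964, 0.267, 0.0], [0.267, -0.964, -0.0], [0.0, 0.0, -1.0]]
force: [-0.9, 0.5, 3.7]
opening: 0.008
```

Call:
play_rows([
  [[0,0,-0.02,0,0,0,-1],[0,0,0,0,0,0,-1],[0,0,0,0,0,0,-1]],
])

```text
time_s: 12.2
position: [0.6084, -0.24, 0.0779]
tcp_rot: [[0.964, 0.267, 0.0], [0.267, -0.964, -0.0], [0.0, 0.0, -1.0]]
force: [-0.1, 1.3, 4.4]
opening: 0.003
```

Call:
play_rows([
  [[0,0,-0.02,0,0,0,-1],[0,0,0,0,0,0,-1],[0,0,0,0,0,0,-1]],
])

```text
time_s: 12.5
position: [0.6084, -0.24, 0.0772]
tcp_rot: [[0.964, 0.267, 0.0], [0.267, -0.964, -0.0], [0.0, 0.0, -1.0]]
force: [-1.5, 1.4, 6.4]
opening: 0.005
```

Home (6.4 N and growing). Lifting clear and checking.

Call:
play_rows([
  [[0,0,0.1,0,0,0,-1],[0,0,0.5,0,0,0,-1],[0,0,0.8,0,0,0,-1],[0,0,0.8,0,0,0,-1],[0,0,0.6,0,0,0,-1],[0,0,0,0,0,0,-1],[0,0,0,0,0,0,-1],[0,0,0,0,0,0,-1]],
])

```text
time_s: 13.3
position: [0.6071, -0.2393, 0.2146]
tcp_rot: [[0.964, 0.266, -0.003], [0.266, -0.964, 0.002], [-0.003, -0.003, -1.0]]
force: [0.6, -0.5, 0.7]
opening: 0.004
```

```bash
python3 - <<'E'
from rig import *
import cv2,numpy as np
im=capture("side");b=im[110:290,200:440,::-1]
cv2.imwrite("pics/d.png",cv2.resize(b,(720,540),interpolation=cv2.INTER_CUBIC))
p=camera_params("side")
for k,X in {"jar":(.5288,-.4193,.1105),"tall":(.4367,-.2424,.0975),"low":(.6088,-.2401,.0795)}.items():
    o=[]
    for z in (X[2]+.007,X[2]):
        q=p["intrinsics"]@(p["R"]@np.r_[X[:2],z]+p["t"]);o.append(q[:2]/q[2])
    u,v=o[1].astype(int);r=11
    G=im[v-r:v+r+1,u-r:u+r+1].mean(2);c,l,st,ce=cv2.connectedComponentsWithStats((G<G.min()+35).astype(np.uint8))
    print(k,"proud",o[0].round(1),"home",o[1].round(1),"seen",(ce[1+st[1:,4].argmax()]+[u-r,v-r]).round(1))
s=read_state();print(s["time_s"],s["position"],s["force"])
E
```

```text
jar proud [329.6 204.9] home [329.6 208.3] seen [329.3 209.9]
tall proud [283.8 168.8] home [283.9 171.8] seen [283.7 173.2]
low proud [363.9 175.3] home [363.8 178.2] seen [363.5 179.4]
13.35 [ 0.60711242 -0.23928327  0.2142801 ] [-0.33358745 -0.26396125  0.86699442]
```

View pics/d.png

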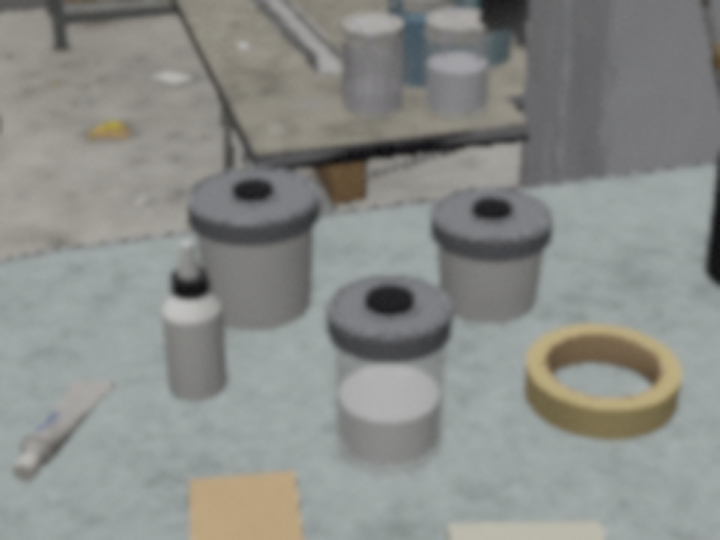

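All three buttons dropped 3.0 to 3.8 px in the side view, which matches about 7 to 8 mm, and nothing else has moved.

```bash
python3 -c "
from rig import *
print(hand_in())"
```

```text
the job is handed in; nothing more can be done
None
```

I pressed all three caps home with the closed fingertips, in the order glass jar, tall tub, low tub, and handed the job in at 13.4 s.

- **Force:** the upward force was growing past 5 N at the end of each press, which means the cap is home. The last readings were 7.2, 6.7 and 6.4 N, with the tip 2 to 2.5 mm below the button's home height. No reading came near the 22 N limit.
- **Last side picture:** the buttons have dropped 3.8, 3.0 and 3.1 px; a 7 mm drop should show as 3.4, 3.0 and 2.9 px. The containers stand upright with no sideways shift, the bystanders in view (dropper, tape, paint tube, block and pipe) look unmoved, and the arm is clear at z = 0.21 m.
- **Not checked at the end:** I took no final top view, and the eraser was not visible in the last side crop.
- **Small disagreement:** the first triangulated button heights came out about 3 to 4 mm low. I put this down to the side-view blob including the button's wall; the contact forces agreed with the heights given in the text.

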